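Lay the ratchet arm rest flat

ROBOT

A 6-joint arm with a two-finger parallel gripper is mounted at the origin on the work surface. World frame = base frame: x ahead of the robot, y to its left, z up, the work surface at z = 0. Lengths are in m, angles in degrees, forces in N, time in s.
With the tool pointing down it reaches from about 0.375 to 0.975 m from the base axis. Payload 3.8 kg.
Tool frame: the origin (TCP) lies at the very end of the fingers, on their centre line; the grasp point (between the pads) lies 19 mm behind it (hold_point_z is the distance from the TCP to the grasp point, in m); x points along the fingers, y is the direction in which the jaws open and shut, and the axes are right-handed (so a half turn about x gives the same grasp; the last joint's range is limited). The gripper opens to 85 mm and grips with 20 to 120 N. Pads are 22 mm wide; open, the fingers measure 114 mm over their backs; the gripper's body (76 mm by 85 mm) begins 54 mm behind the grasp point. The pads swing forward as they close: fully open they stand 13 mm farther back than shut.
Start: joints at [64.922, 15.12, 91.902, -0, 72.978, -2.114], TCP at [0.263, 0.622, 0.231] pointing down, gripper open.
Joint ranges: [-150.88, 150.88], [-54.13, 125.18], [17.81, 147.31], [-75.09, 255.09], [0, 152.58], [-146.25, 146.25]. Speed limits (degrees/s): [147.25, 147.25, 180, 180, 180, 180].

INTERFACE

Orientations are given as a 3x3 rotation matrix whose columns are the frame's x, y, z axes.
In Python, from plant import * gives the robot as it stands.
- The arm moves only by the shell command python3 -m jog 'ROWS'. ROWS is JSON, one flat list of numbers, 7 for each row, row after row: the shift along the tool's x, y, z in cm, then the turn, a rotation vector about the tool's x, y, z in rad, then the gripper's target within -1 to 1 (fully open at 1, half-way at 0, shut at -1). A call has 1 to 5 rows; each row shifts and turns the commanded pose from where the row before left it, along the tool's axes as they then stand; what a row does not reach is not made up. A row lasts 1/8 s, in which the tool goes at most 62.5 mm and 10.7 degrees, less where a joint would pass 70% of its speed; a pose out of reach is approached as far as the arm can. A call is refused whole if a number of a shift passes 6.25 or a number of a turn 0.188, either way. A call with a gripper value outside its range is refused whole. The fingers move at their own pace and stop on an object; the grip force is fixed at half the most. Time passes only in rows, so rows that do not move let the fingers close. It gives the time, the measured TCP pose, the force and the opening at its end, in the units of the state.
- state(): the state, without advancing time (a new reading comes with each control period).
- read_camera(name): name is "scene" or "top" or "wrist"; returns a dict with "frame" (384x512x3 uint8, red, green, blue), "camera_matrix" (3x3 intrinsics, pixels), "rvec" (rotation vector, rad) and "tvec" (3), from world to camera coordinates, as OpenCV has them. Camera axes: x right, y down, z forward; pixel columns grow to the right and rows downward; lengths in m; the calibration is good to about 2 mm. A picture is of the moment at which its call begins. There is no depth.
- hand_in(): hands the job in, once; it reports no verdict.
Trained networks look in a picture, given as the dict that the camera call returned (one of the last four; its "shot" number tells which), for a name from the list of things; names that differ only in an ending like _2 or _b are one class to them, and where a whole thing is asked for, a point or a joint stands for the part that bears it (a point fixed in the world has none). Each returns a list of dicts, best first, with "p" (0 to 1); they miss things now and then, are a little off and sometimes report something else, mostly with a low value. They report only what shows in the picture. A call takes as long as a camera call.
- boxes_of(picture, name): "point" ([x, y, z] in m, in world coordinates, good to about 4 mm: the middle of the surface that is visible of it).
- cut_out(picture, name): "pixels" (384x512 bool, what is visible of it).
The state is a dict: "time_s": time; "joint_pos": joint angles; "qvel": joint speeds; "tau": joint torques, N m; "ee_pos": TCP position; "ee_rot": TCP orientation; "ft_force": force on the tool from outside, world axes, zero at the start; "wrist_torque": the same for the moment, N m; "finger_gap": opening from 0.0 (shut) to 1.0 (fully open).
Only numpy, scipy, OpenCV 4.12 (cv2) and the standard library are available. Lean on these libraries where they do the work, as an engineer would, in place of code of your own. Each camera call takes 0.05 s, during which the arm holds its last target.

TASK

The tilted arm rest on the counter of this treatment room has to lie flat for the next patient. With the fingertips, press the red catch pad at its hinge end all the way down so that the hook comes clear of the ratchet teeth, then push the green padded board down until it lies fully flat on its stop, and take the hand away. Do not raise the board, and leave the bottle, the jar and the roll of tape where they stand.

Things in the scene. Friction and masses are not known exactly. Their poses are not given: they have to be found in the camera images.
- armrest: Fixed table-top arm rest; this is its grey base plate, 420 x 130 x 12 mm, origin at the centre of its underside on the counter, z up. Its +x axis runs lengthwise from the red catch pad towards the free end of the green board; y is across. Everything of the arm rest is symmetric about y = 0. The board's hinge is at x = -30, z = 80 mm, axis along y. A rubber-topped stop post stands under the board at x = 150 mm.
- hinge_point (a point): Centre of the board's hinge axis, 80 mm above the counter.
- board (a joint): Tilt of the green padded board, rad: 0 = fully flat on its stop, about 0.70 to 0.84 at the start, mechanical end 1.05. Pushing down lowers the value. The hinge is stiff: the board stays where it is left and does not fall on its own; with the catch free a downward push of roughly 3 to 8 N near pad_spot moves it. While the hook sits among the teeth (board has up to about 0.2 rad of play) a tooth stops it at about 0.64 rad.
- pad_spot (a point): Point on the upper face of the green pad where to push: on its middle line, 190 mm from the hinge axis measured along the board and 28 mm above the board's hinge plane. It moves with the board on an arc about hinge_point (its own z axis is the pad's upward normal); 108 mm above the counter when the board is flat. The pad is 185 mm long (from 65 to 250 mm from the hinge axis), 110 mm wide and 24 mm thick on an 8 mm white plate.
- catch (a joint): Rocker (pawl) angle, rad: 0 = hook fully in the teeth (start), 0.34 = pad fully down, hook well clear (it clears the tooth tips at about 0.13). The pivot is 85 mm behind the hinge axis and 120 mm above the counter, axis along y. Held by friction: it stays where it is left and does not spring back. About 3 to 4 N on the pad moves it.
- catch_pad (a point): Centre of the top face of the red catch pad, 45 x 42 x 10 mm, 55 mm behind the rocker's pivot (140 mm behind the board's hinge axis) and 42 mm above it; 162 mm above the counter at the start. Pressed fully down it swings about the pivot: this point drops about 21 mm and moves about 11 mm away from the board. It comes up against a hard stop.
- saline: Bystander: pale bottle with white cap, 58 mm diameter, 140 mm tall, upright on the counter beside the arm rest; origin at the centre of its underside.
- jar: Bystander: amber jar with white cap, 52 mm diameter, 75 mm tall, upright; origin at the centre of its underside.
- tape: Bystander: white roll of tape lying flat, 70 mm outside diameter, 25 mm high; origin at the centre of its underside.

How it is judged:
By the outcome, as a careful person would: the job done as asked, in the order asked, and still so for the second after the job is handed in, with the robot touching nothing.
It also fails if it takes over 40 s, if anything falls off the work surface, if the arm or the gripper's body presses on something with over 40 N, if the wrist force passes 120 N, or if a joint passes its speed limit or range.

## Working session

There is one attempt and no reset: what is moved stays moved. The work goes in short steps, Python scripts to look and compute and a shell command to move; the robot and the scene stay as the last step left them, time stands still between calls to the robot, and variables do not carry over. Pictures are saved under pics/ and viewed, and the job is handed in when it is done.

```bash
mkdir -p pics; ls; python3 - <<'E'
from plant import *
import cv2
s=state();print({k:s[k] for k in('time_s','ee_pos','ee_rot','finger_gap','ft_force')})
for c in("scene","top"):
    p=read_camera(c);cv2.imwrite(f"pics/{c}0.png",p["frame"][:,:,::-1])
    for n in("armrest","board","pad_spot","catch","catch_pad","saline","jar","tape"):
        try:
            print(c,n,[(d["p"],d["point"]) for d in boxes_of(p,n)[:2]])
        except Exception as e: print(n,e)
print(state()["time_s"])
E
```

```text
pics
{'time_s': 0.0, 'ee_pos': array([0.26304404, 0.62084371, 0.2299279 ]), 'ee_rot': array([[-9.68735019e-04,  3.90156264e-01,  9.20748147e-01],
       [-2.05941820e-03,  9.20745848e-01, -3.90157457e-01],
       [-9.99997410e-01, -2.27416468e-03, -8.84638373e-05]]), 'finger_gap': 1.0018913204814583, 'ft_force': array([0.05356864, 1.13611287, 1.61420565])}
scene armrest [(0.76, [0.5352, 0.0338, 0.0782]), (0.48, [0.5299, -0.1067, 0.1572])]
scene board [(0.68, [0.521, 0.0841, 0.1954])]
scene pad_spot [(0.7, [0.5214, 0.0823, 0.1915])]
scene catch [(0.66, [0.5325, -0.1061, 0.1543])]
scene catch_pad [(0.93, [0.5286, -0.1068, 0.1542]), (0.65, [0.5331, 0.0353, 0.0768])]
scene saline [(0.94, [0.6921, -0.1051, 0.0843]), (0.61, [0.5215, 0.0807, 0.1939])]
scene jar [(0.47, [0.3264, 0.0942, 0.0744])]
scene tape [(0.61, [0.6472, 0.1329, 0.0213])]
top armrest [(0.71, [0.5109, 0.0307, 0.1585])]
top board [(0.94, [0.504, 0.1024, 0.2206])]
top pad_spot [(0.72, [0.5025, 0.1118, 0.2173])]
top catch [(0.55, [0.5285, -0.1197, 0.1602])]
top catch_pad [(0.88, [0.5303, -0.1231, 0.1579]), (0.67, [0.4981, 0.1104, 0.2203])]
top saline [(0.84, [0.6655, -0.0896, 0.0987])]
top jar [(0.87, [0.3386, 0.1141, 0.0749])]
top tape [(0.61, [0.6428, 0.1379, 0.0238]), (0.27, [0.5292, -0.1244, 0.1577])]
0.9
```

View pics/scene0.png

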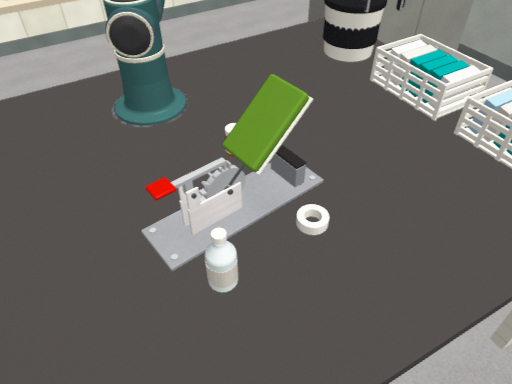

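View pics/top0.png

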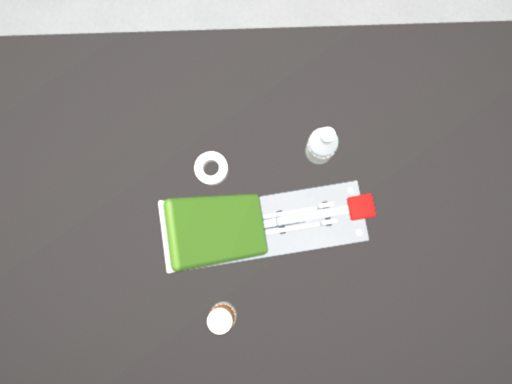

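The scene view shows the raised green board at (265,120), the red pad at (160,188), the bottle at (221,262) and the tape at (313,219). In the top view the red pad is at (361,207), the green board at (215,230), the bottle at (321,145), the tape at (211,167) and the jar at (221,318). Next I'll measure the axis precisely.

```bash
cat > h.py <<'E'
from plant import *
import cv2, numpy as np
def ray(p,uv,z):
    R=cv2.Rodrigues(np.array(p["rvec"],float))[0];t=np.array(p["tvec"],float).ravel()
    q=cv2.undistortPoints(np.array([[uv]],float),np.array(p["camera_matrix"],float),None)[0,0]
    d=R.T@np.array([q[0],q[1],1]);c=-R.T@t
    return c+d*(z-c[2])/d[2]
def proj(p,X): return cv2.projectPoints(np.array(X,float),np.array(p["rvec"],float),np.array(p["tvec"],float),np.array(p["camera_matrix"],float),None)[0][:,0]
def masks(p):
    f=p["frame"].astype(int);r,g,b=f[...,0],f[...,1],f[...,2]
    return (r>150)&(g<60)&(b<60),(g>70)&(r<g*0.7)&(b<g*0.4)
E
python3 - <<'E'
from h import *
P={}
for c in("top","scene"):
    p=read_camera(c);P[c]=p
    red,gr=masks(p)
    print(c,red.sum(),gr.sum())
    v,u=np.nonzero(red); print(u.mean(),v.mean(),ray(p,(u.mean(),v.mean()),.162))
p=P["top"]
f=p["frame"].astype(int)
# base plate corners (top view) 
for uv in((359,182),(368,241),(159,201),(166,271),(350,190),(360,233)): print(uv,ray(p,uv,.012).round(4))
cv2.imwrite("pics/topz.png",cv2.resize(p["frame"][150:300,140:400,::-1],None,fx=3,fy=3,interpolation=cv2.INTER_CUBIC)[:600,:800])
E
```

```text
top 0 0
nan nan [nan nan nan]
scene 400 3678
160.185 187.9075 [ 0.54351782 -0.14748197  0.162     ]
(359, 182) [ 0.604  -0.1811  0.012 ]
(368, 241) [ 0.4783 -0.1935  0.012 ]
(159, 201) [0.5707 0.251  0.012 ]
(166, 271) [0.4219 0.2329 0.012 ]
(350, 190) [ 0.587 -0.161  0.012]
(360, 233) [ 0.4953 -0.1776  0.012 ]<stdin>:7: RuntimeWarning: Mean of empty slice.
  ret = ret.dtype.type(ret / rcount)
```

View pics/topz.png

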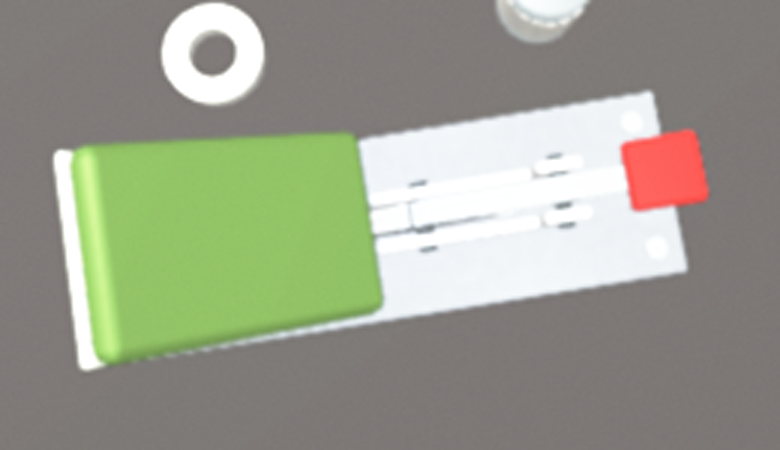

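The top picture came out overexposed, so I'll use adaptive masks. The network point for the red pad disagrees with my ray (y -0.12 against -0.147), so I'll fit a model across both views.

```bash
cat >> h.py <<'E'
def masks(p):
    h=cv2.cvtColor(p["frame"],cv2.COLOR_RGB2HSV).astype(int)
    ok=(h[...,1]>110)&(h[...,2]>60)
    def big(m):
        n,l,st,_=cv2.connectedComponentsWithStats(m.astype(np.uint8)); return l==1+st[1:,4].argmax()
    return big(ok&((h[...,0]<6)|(h[...,0]>174))&(h[...,1]>130)), big(ok&(h[...,0]>35)&(h[...,0]<65))
def cen(m): v,u=np.nonzero(m); return np.array([u.mean(),v.mean()])
def hp(x,y,a):  # armrest local->world
    c,s=np.cos(a),np.sin(a)
    return lambda L: np.array([[x+c*l[0]-s*l[1],y+s*l[0]+c*l[1],l[2]] for l in L])
E
cat > fit.py <<'E'
from h import *
from scipy.optimize import least_squares
from itertools import product
def hull(p,W):
    q=proj(p,W).astype(np.float32); h=cv2.convexHull(q); m=cv2.moments(h); 
    return np.array([m['m10']/m['m00'],m['m01']/m['m00']]),cv2.boundingRect(h),h[:,0]
def model(v):
    x,y,a,b=v; T=hp(x,y,a)
    red=[(-.17+i*.0225,j*.021,.162-k*.010) for i,j,k in product((-1,1),(-1,1),(0,1))]
    gr=[]
    for s,j,n in product((.065,.25),(-.055,.055),(.004,.028)):
        gr.append((-.03+s*np.cos(b)-n*np.sin(b),j,.08+s*np.sin(b)+n*np.cos(b)))
    return T(red),T(gr)
def ext(q): # support features
    return np.concatenate([[ (q@d).max() ] for d in DIR])
DIR=[np.array([np.cos(t),np.sin(t)]) for t in np.arange(0,2*np.pi,np.pi/6)]
def run(P):
    obs=[]
    for p in P:
        r,g=masks(p)
        for m in(r,g):
            v,u=np.nonzero(m); q=np.c_[u,v].astype(float); obs.append(ext(q))
    def res(v):
        o=[];M=model(v);k=0
        for p in P:
            for W in M: o.append(ext(proj(p,W))-obs[k]);k+=1
        return np.concatenate(o)
    s=least_squares(res,[.52,.02,np.pi/2+.14,.75],loss='soft_l1')
    return s.x,res(s.x)
E
python3 - <<'E'
from fit import *
P=[read_camera("scene"),read_camera("top")]
for p in P:
    r,g=masks(p);print(r.sum(),g.sum(),cen(r),ray(p,cen(r),.160))
for S in(P,P[:1],P[1:]):
    x,r=run(S);print(x.round(4),np.degrees(x[2:]).round(2),np.abs(r).reshape(-1,12).mean(1).round(2))
x,_=run(P);np.save("pose.npy",x)
T=hp(*x[:3]);print("catch_pad,hinge",T([(-.17,0,.162),(-.03,0,.08)]).round(4))
tp=P[1]
for n,z,l in(("saline",.14,.029),("jar",.075,.026),("tape",.025,.035)):
    for p in P:
        c=cut_out(p,n)
        if c: print(n,c[0]["p"],ray(p,cen(c[0]["pixels"]),z*.7).round(3))
E
```

```text
425 4150 [160.16941176 188.15294118] [ 0.54194534 -0.14725748  0.16      ]
582 6005 [361.42955326 206.53092784] [ 0.53847034 -0.14783532  0.16      ]
[0.5152 0.0225 1.7064 0.79  ] [97.77 45.27] [1.68 2.9  1.85 3.72]
[0.5008 0.0201 1.7909 0.5989] [102.61  34.31] [1.61 1.83]
[0.5149 0.0231 1.7114 0.8111] [98.06 46.47] [1.85 3.55]
catch_pad,hinge [[ 0.5382 -0.146   0.162 ]
 [ 0.5193 -0.0073  0.08  ]]
saline 0.82 [ 0.704 -0.108  0.098]
saline 0.86 [ 0.665 -0.093  0.098]
jar 0.72 [0.48  0.041 0.052]
jar 0.55 [0.333 0.11  0.052]
tape 0.59 [0.645 0.135 0.017]
tape 0.69 [0.64  0.137 0.017]
```

```bash
python3 - <<'E'
from fit import *
x=np.load("pose.npy");T=hp(*x[:3])
o=[]
for c in("scene","top"):
    p=read_camera(c);f=p["frame"][:,:,::-1].copy()
    f=cv2.resize(f,None,fx=2,fy=2)
    base=T([(i*.21,j*.065,.012) for i,j in((-1,-1),(-1,1),(1,1),(1,-1))])
    cv2.polylines(f,[np.int32(2*proj(p,base))],1,(255,0,255),1)
    for W in model(x):
        h=cv2.convexHull(np.int32(2*proj(p,W)));cv2.polylines(f,[h],1,(0,255,255),1)
    o.append(f[100:540,200:720] if c=="scene" else f[300:700,250:800])
    cv2.imwrite(f"pics/ov_{c}.png",o[-1])
E
```

```text
(no output)
```

View pics/ov_scene.png

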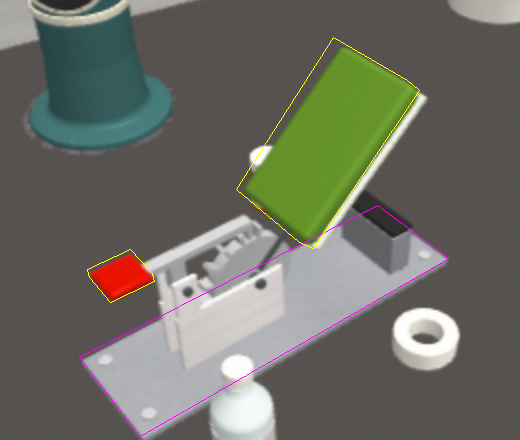

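View pics/ov_top.png

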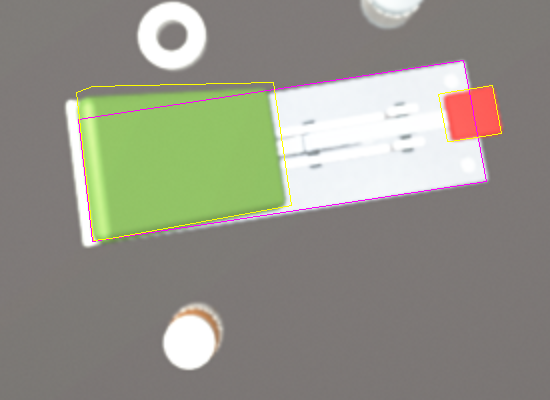

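The model's base outline matches the plate in both views, so I trust the fit: catch pad at (0.538,-0.147) and arm-rest axis at 97.8°. I'll close the fingers, raise the hand and cross over.

```bash
python3 -m jog '[-6,0,0,0,0,0,-1, -6,0,0,0,0,0,-1, 0,-4.3,3.95,0,0,0,-1, 0,-4.3,3.95,0,0,0,-1, 0,-4.3,3.95,0,0,0,-1]'
```

```text
time_s: 2.12
ee_pos: [0.3225, 0.455, 0.3516]
ee_rot: [[0.001, 0.389, 0.921], [0.0, 0.921, -0.389], [-1.0, 0.001, 0.001]]
ft_force: [0.9, -0.7, 0.1]
finger_gap: -0.002
```

```bash
python3 -m jog '[0,-4.3,3.95,0,0,0,-1, 0,-4.3,3.95,0,0,0,-1, 0,-4.3,3.95,0,0,0,-1, 0,-4.3,3.95,0,0,0,-1, 0,-4.3,3.95,0,0,0,-1]'
```

```text
time_s: 2.75
ee_pos: [0.4204, 0.1797, 0.3516]
ee_rot: [[0.001, 0.39, 0.921], [0.0, 0.921, -0.39], [-1.0, 0.001, 0.001]]
ft_force: [0.7, 0.4, 1.0]
finger_gap: -0.002
```

```bash
python3 -m jog '[0,-4.3,3.95,0,0,0,-1, 0,-4.3,3.95,0,0,0,-1, 0,-4.3,3.95,0,0,0,-1, 0,-4.3,3.95,0,0,0,-1, 0,-4.3,3.95,0,0,0,-1]'
```

```text
time_s: 3.38
ee_pos: [0.5184, -0.0955, 0.3517]
ee_rot: [[0.001, 0.39, 0.921], [0.0, 0.921, -0.39], [-1.0, 0.0, 0.001]]
ft_force: [0.2, -0.1, -0.2]
finger_gap: 0.002
```

```bash
python3 -m jog '[0,-4.0,3.8,0,0,0,-1, 5,0,0,0,0,0,-1, 5,0,0,0,0,0,-1, 5,0,0,0,0,0,-1, 0,0,0,0,0,0,-1]'; python3 - <<'E'
from h import *
p=read_camera("scene");cv2.imwrite("pics/s2.png",cv2.resize(p["frame"][50:290,60:380,::-1],None,fx=2.4,fy=2.4))
x=np.load("pose.npy")
print((hp(*x[:3])([(-.17,0,.162)])[0]-state()["ee_pos"]).round(4))
E
```

```text
time_s: 4.0
ee_pos: [0.5337, -0.1441, 0.1964]
ee_rot: [[-0.01, 0.39, 0.921], [0.003, 0.921, -0.39], [-1.0, -0.001, -0.01]]
ft_force: [-0.5, 0.6, -1.1]
finger_gap: 0.002
[ 0.0021 -0.0012 -0.0379]
```

View pics/s2.png

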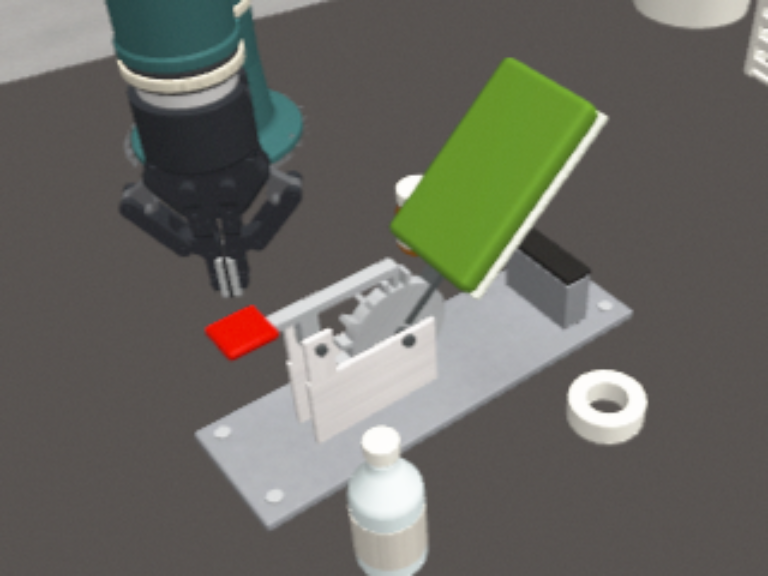

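The closed fingertips hang over the red pad. I'll lower them to contact, then follow the pad's arc.

```bash
python3 -m jog '[2,0,0,0,0,0,-1, 1,0,0,0,0,0,-1, 0.5,0,0,0,0,0,-1, 0.4,0,0,0,0,0,-1]'
```

```text
time_s: 4.55
ee_pos: [0.5377, -0.1452, 0.1625]
ee_rot: [[0.001, 0.39, 0.921], [-0.0, 0.921, -0.39], [-1.0, 0.0, 0.001]]
ft_force: [-0.1, 0.1, -0.7]
finger_gap: -0.002
```

```bash
python3 -m jog '[0.4,-0.1,0.1,0,0,0,-1, 0.5,-0.25,0.15,0,0,0,-1, 0.5,-0.3,0.15,0,0,0,-1, 0.4,-0.2,0.1,0,0,0,-1, 0,0,0,0,0,0,-1]'
```

```text
time_s: 5.18
ee_pos: [0.5393, -0.1556, 0.1443]
ee_rot: [[0.001, 0.391, 0.921], [-0.001, 0.921, -0.391], [-1.0, -0.0, 0.001]]
ft_force: [2.0, -4.1, 2.4]
finger_gap: -0.001
```

```bash
python3 -m jog '[0.2,0,0,0,0,0,-1, 0.2,0,0,0,0,0,-1, 0.1,0,0,0,0,0,-1, 0,0,0,0,0,0,-1]'; python3 - <<'E'
from h import *
p=read_camera("scene");cv2.imwrite("pics/s3.png",cv2.resize(p["frame"][50:290,60:380,::-1],None,fx=2.4,fy=2.4))
E
```

```text
time_s: 5.68
ee_pos: [0.5398, -0.1558, 0.143]
ee_rot: [[0.003, 0.39, 0.921], [-0.002, 0.921, -0.39], [-1.0, -0.001, 0.003]]
ft_force: [-6.4, -2.5, 19.0]
finger_gap: 0.0
```

View pics/s3.png

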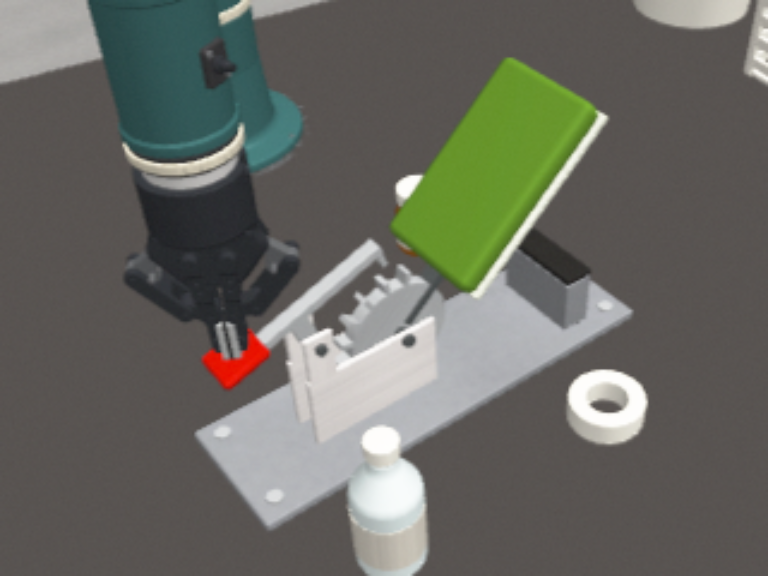

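The hook is clear of the teeth and the pad is on its hard stop (19 N, no further travel). Now I'll lift and work out the board arc.

```bash
python3 -m jog '[-4,0,0,0,0,0,-1, -5,0,0,0,0,0,-1, -5,0,0,0,0,0,-1, -5,0,0,0,0,0,-1, 0,0,0,0,0,0,-1]'; python3 - <<'E'
from h import *
x=np.load("pose.npy");T=hp(*x[:3]);s=state();R=s["ee_rot"]
last=s["ee_pos"]
for b in(.84,.79,.7,.6,.5,.4,.3,.2,.1,0,-.03):
    L=(-.03+.19*np.cos(b)-.028*np.sin(b),0,.08+.19*np.sin(b)+.028*np.cos(b))
    W=T([L])[0];print(b,W.round(4),"tool cm",(100*R.T@(W-last)).round(2));last=W
E
```

```text
time_s: 6.35
ee_pos: [0.5408, -0.1546, 0.3343]
ee_rot: [[0.008, 0.39, 0.921], [-0.001, 0.921, -0.39], [-1.0, 0.002, 0.008]]
ft_force: [0.4, 0.4, -0.5]
finger_gap: 0.002
0.84 [0.505  0.0977 0.2402] tool cm [  9.36  21.82 -13.21]
0.79 [0.5039 0.1055 0.2347] tool cm [ 0.55  0.68 -0.41]
0.7 [0.5021 0.1189 0.2238] tool cm [ 1.08  1.15 -0.69]
0.6 [0.5002 0.1324 0.2104] tool cm [ 1.34  1.18 -0.71]
0.5 [0.4986 0.1446 0.1957] tool cm [ 1.47  1.06 -0.64]
0.4 [0.4971 0.1553 0.1798] tool cm [ 1.59  0.92 -0.56]
0.3 [0.4959 0.1644 0.1629] tool cm [ 1.69  0.78 -0.48]
0.2 [0.4949 0.1717 0.1452] tool cm [ 1.77  0.63 -0.39]
0.1 [0.4941 0.1773 0.1268] tool cm [ 1.83  0.48 -0.3 ]
0 [0.4936 0.181  0.108 ] tool cm [ 1.88  0.32 -0.21]
-0.03 [0.4935 0.1817 0.1023] tool cm [ 0.57  0.06 -0.04]
```

```bash
python3 -m jog '[0,4.5,-2.72,0,0,0,-1, 0,4.5,-2.72,0,0,0,-1, 0,4.5,-2.72,0,0,0,-1, 0,4.5,-2.72,0,0,0,-1, 0,4.5,-2.72,0,0,0,-1]'
```

```text
time_s: 6.98
ee_pos: [0.4994, 0.1074, 0.3269]
ee_rot: [[-0.004, 0.39, 0.921], [0.001, 0.921, -0.39], [-1.0, -0.001, -0.004]]
ft_force: [1.0, 0.3, -0.2]
finger_gap: -0.002
```

```bash
python3 -m jog '[4,0,0,0,0,0,-1, 3,0,0,0,0,0,-1, 0,0,0,0,0,0,-1]'; python3 - <<'E'
from h import *
p=read_camera("scene");cv2.imwrite("pics/s4.png",cv2.resize(p["frame"][50:290,60:380,::-1],None,fx=2.4,fy=2.4))
E
```

```text
time_s: 7.35
ee_pos: [0.4977, 0.1056, 0.2543]
ee_rot: [[-0.01, 0.389, 0.921], [-0.001, 0.921, -0.389], [-1.0, -0.004, -0.009]]
ft_force: [-0.4, -0.7, 0.5]
finger_gap: 0.002
```

View pics/s4.png

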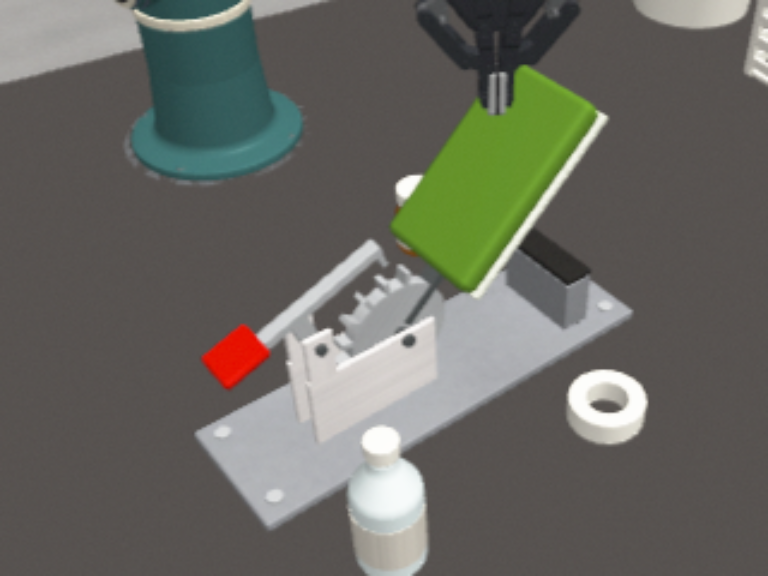

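The catch stays down and the fingers hang over the pad near its middle. I'll shift 6 mm sideways and push down along the arc.

```bash
python3 -m jog '[0.8,0.2,0.5,0,0,0,-1, 0.8,0,0,0,0,0,-1, 0.7,0.5,-0.3,0,0,0,-1, 0.7,0.6,-0.35,0,0,0,-1, 0.7,0.6,-0.35,0,0,0,-1]'
```

```text
time_s: 8.02
ee_pos: [0.5043, 0.1251, 0.2226]
ee_rot: [[0.001, 0.39, 0.921], [-0.0, 0.921, -0.39], [-1.0, 0.0, 0.001]]
ft_force: [-1.3, -1.8, 3.5]
finger_gap: 0.0
```

```bash
python3 -m jog '[0.8,0.6,-0.35,0,0,0,-1, 0.9,0.65,-0.4,0,0,0,-1, 0.9,0.6,-0.35,0,0,0,-1, 1.0,0.6,-0.35,0,0,0,-1, 1.0,0.6,-0.35,0,0,0,-1]'
```

```text
time_s: 8.65
ee_pos: [0.4993, 0.16, 0.1753]
ee_rot: [[-0.0, 0.39, 0.921], [-0.001, 0.921, -0.39], [-1.0, -0.001, 0.0]]
ft_force: [0.2, -1.4, 3.3]
finger_gap: -0.0
```

```bash
python3 -m jog '[1.2,0.5,-0.3,0,0,0,-1, 1.2,0.4,-0.25,0,0,0,-1, 1.2,0.4,-0.2,0,0,0,-1, 1.2,0.3,-0.2,0,0,0,-1, 1.0,0.2,-0.1,0,0,0,-1]'
```

```text
time_s: 9.28
ee_pos: [0.4963, 0.1805, 0.1172]
ee_rot: [[-0.001, 0.39, 0.921], [-0.0, 0.921, -0.39], [-1.0, -0.001, -0.001]]
ft_force: [-0.7, -1.9, 3.3]
finger_gap: 0.001
```

```bash
python3 -m jog '[0.4,0,0,0,0,0,-1, 0.3,0,0,0,0,0,-1, 0.3,0,0,0,0,0,-1, 0,0,0,0,0,0,-1]'
```

```text
time_s: 9.78
ee_pos: [0.497, 0.1802, 0.1082]
ee_rot: [[0.001, 0.39, 0.921], [-0.0, 0.921, -0.39], [-1.0, -0.0, 0.001]]
ft_force: [-0.1, -0.5, 1.0]
finger_gap: -0.0
```

```bash
python3 -m jog '[0.2,0,0,0,0,0,-1, 0.2,0,0,0,0,0,-1, 0,0,0,0,0,0,-1]'
```

```text
time_s: 10.15
ee_pos: [0.4971, 0.1803, 0.1078]
ee_rot: [[0.0, 0.39, 0.921], [-0.0, 0.921, -0.39], [-1.0, -0.0, 0.0]]
ft_force: [-9.4, -2.4, 22.3]
finger_gap: 0.003
```

The force rose to 22 N with almost no travel, so the board is on its stop. One last small press, then I'll lift away.

```bash
python3 -m jog '[0.1,0,0,0,0,0,-1, 0,0,0,0,0,0,-1]'; python3 -m jog '[-3,0,0,0,0,0,-1, -6,0,0,0,0,0,-1, -6,0,0,0,0,0,-1, -6,0,0,0,0,0,-1, 0,0,0,0,0,0,-1]'; python3 -m jog '[0,5,-2,0,0,0,-1, 0,5,-2,0,0,0,-1, 0,5,-2,0,0,0,-1, 0,5,-2,0,0,0,-1, 0,0,0,0,0,0,-1]'
python3 - <<'E'
from fit import *
P=[read_camera("scene"),read_camera("top")]
x=np.load("pose.npy")
for c,p in zip("st",P):
    f=cv2.resize(p["frame"][:,:,::-1],None,fx=2,fy=2)
    W=model([*x[:3],0.])[1];cv2.polylines(f,[cv2.convexHull(np.int32(2*proj(p,W)))],1,(0,255,255),1)
    f=f[100:620,200:720] if c=="s" else f[200:700,250:800]
    cv2.imwrite(f"pics/end_{c}.png",f)
for n in("saline","jar","tape"): print(n,[boxes_of(p,n)[:1] for p in P])
def area(b):
    o=[]
    for p in P:
        m=masks(p)[1];v,u=np.nonzero(m);o.append(ext(proj(p,model([*x[:3],b])[1]))-ext(np.c_[u,v].astype(float)))
    return np.concatenate(o)
s=least_squares(lambda b:area(b[0]),[.1],loss='soft_l1');print("board",s.x)
print(state()["ft_force"],state()["time_s"])
E
```

```text
time_s: 10.4
ee_pos: [0.4972, 0.1803, 0.1077]
ee_rot: [[0.0, 0.39, 0.921], [-0.0, 0.921, -0.39], [-1.0, -0.0, 0.0]]
ft_force: [-11.8, -2.9, 27.6]
finger_gap: 0.001
time_s: 11.02
ee_pos: [0.5001, 0.1811, 0.3203]
ee_rot: [[0.012, 0.39, 0.921], [0.003, 0.921, -0.39], [-1.0, 0.008, 0.01]]
ft_force: [-0.0, 0.1, 0.2]
finger_gap: -0.005
time_s: 11.65
ee_pos: [0.5002, 0.3985, 0.3106]
ee_rot: [[-0.003, 0.387, 0.922], [-0.001, 0.922, -0.387], [-1.0, -0.002, -0.002]]
ft_force: [0.0, -0.7, -0.9]
finger_gap: 0.001
saline [[{'point': [0.6918, -0.1034, 0.0848], 'p': 0.85}], [{'point': [0.6608, -0.0917, 0.0998], 'p': 0.72}]]
jar [[{'point': [0.3463, 0.1008, 0.0508], 'p': 0.76}], [{'point': [0.3358, 0.1091, 0.0745], 'p': 0.81}]]
tape [[{'point': [0.6423, 0.134, 0.0215], 'p': 0.56}], [{'point': [0.5073, 0.033, 0.1038], 'p': 0.68}]]
board [-0.03778221]
[-0.18323223 -0.69331813  0.48625968] 12.05
```

View pics/end_s.png

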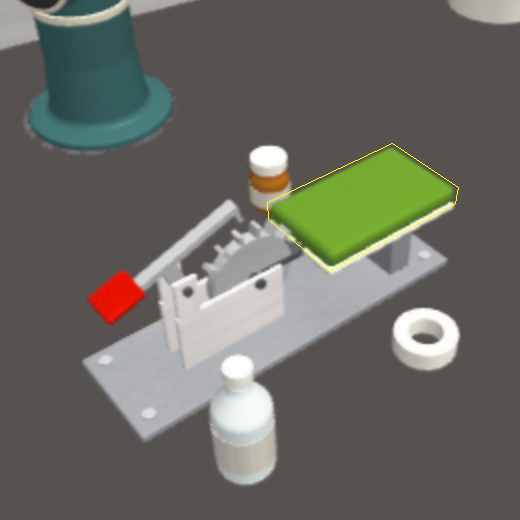

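View pics/end_t.png

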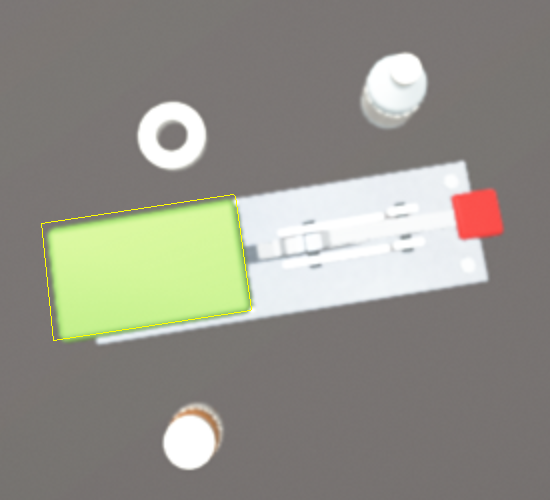

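The board matches the outline of the flat model in both views. The catch is still down, the bottle, jar and tape have not moved, and the hand is clear.

```bash
python3 -c "
from plant import *
print(hand_in())"
```

```text
the job is handed in; nothing more can be done
None
```

The arm rest is flat and the job is handed in, at about 12 s of the 40 s allowed. I pressed the red catch pad down with closed fingertips, pushed the green board flat along its arc, then lifted the hand away.

**Catch:** I pressed until the pad stopped giving (19 N at 143 mm; the given drop predicts about 141 mm). The pictures show the hook clear of the teeth and the pad still down afterwards.

**Board:** It came up against its stop at 107.7 mm under the fingers, with 27.6 N and almost no further travel; flat should be 108 mm. Both final pictures match the outline of a flat board.

**Bystanders:** The bottle, jar and tape look unmoved in the final pictures, and the force reading is near zero with the hand clear.

**Checks that disagreed:**
- **Red pad position:** the network put it about 25–40 mm off along the arm rest. I used my own fit to both cameras, and contact confirmed it.
- **Board angle:** the final image fit gave −0.04 rad rather than 0, which I put down to the rounded pad edges.
- **Jar and tape:** one early network position for the jar and the last top-view one for the tape were false. I relied on the pictures instead.

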